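# Unstack the radio gear into its fitted trays

### The arm

A 6-joint arm with a two-finger parallel gripper is mounted at the origin on the work surface. World frame = base frame: x ahead of the robot, y to its left, z up, the work surface at z = 0. Lengths are in mm, angles in rad, forces in N, time in s.
With the tool pointing down it reaches from about 350 to 875 mm from the base axis. Payload 4.2 kg.
Tool frame: the origin (TCP) lies between the finger pads; the fingertips stand 11 mm ahead of it and the grasp point (between the pads) lies 8 mm behind it; z points along the fingers, y is the direction in which the jaws open and shut (so a half turn about z gives the same grasp; the last joint's range is limited). The gripper opens to 85 mm and grips with 20 to 120 N. Pads are 22 mm wide; open, the fingers measure 114 mm over their backs; the gripper's body (76 mm by 85 mm) begins 54 mm behind the grasp point. The pads swing forward as they close: fully open they stand 13 mm farther back than shut.
Start: joints at [-1.006, 0.385, 0.008, 0, -1.194, -0.259], TCP at [188.176, -595.977, 242.312] pointing down, gripper open.
Joint ranges: [-3.14, 3.14], [-1.21, 2.06], [-1.07, 1.41], [-3.16, 2.05], [-2.99, -0.16], [-3.1, 3.1]. Speed limits (rad/s): [2.79, 2.79, 3.14, 3.14, 3.14, 3.14].

### API

Orientations are given as a unit quaternion [x, y, z, w].
In Python, from bench import * gives the robot as it stands.
- The arm moves only by the tool servo_tool, never from a script. Its argument "rows" is a list of rows, each a list of 7 numbers: the opening, from 0 (shut) to 1 (fully open), then the shift along the tool's x, y, z in cm, then the turn, a rotation vector about the tool's x, y, z in degrees. A call has 1 to 12 rows; each row shifts and turns the commanded pose from where the row before left it, along the tool's axes as they then stand; what a row does not reach is not made up. A row lasts 1/10 s, in which the tool goes at most 50 mm and 8.59 degrees, less where a joint would pass 70% of its speed; a pose out of reach is approached as far as the arm can. A call is refused whole if a number of a shift passes 5 or a number of a turn 8.59, either way. A call with a gripper value outside its range is refused whole. The fingers move at their own pace and stop on an object; the grip force is fixed at half the most. Time passes only in rows, so rows that do not move let the fingers close. It gives the time, the measured TCP pose, the force and the opening at its end, in the units of the state.
- read_state(): the state, without advancing time (a new reading comes with each control period).
- get_image(name): name is "side" or "top" or "wrist"; returns a dict with "image" (480x640x3 uint8, red, green, blue), "mtx" (3x3 intrinsics, pixels), "k1" (the pictures are not rectified: a ray, as slopes to the right and down, at radius r is drawn at 1 + k1 r^2 times it, then the intrinsics apply), "extrinsics" (4x4, takes a point from camera to world coordinates). Camera axes: x right, y up, looking along -z (the intrinsics and any distortion apply to the point x, -y, -z); pixel columns grow to the right and rows downward; lengths in mm; the calibration is good to about 2 mm. A picture is of the moment at which its call begins. There is no depth.
- job_done(): hands the job in, once; it reports no verdict.
The state is a dict: "clock": time; "joints": joint angles; "joint_vel": joint speeds; "joint_efforts": joint torques, N m; "position": TCP position; "ee_rot": TCP orientation; "contact_force": force on the tool from outside, world axes, zero at the start; "wrist_torque": the same for the moment, N m; "gripper_width": finger opening in mm.
Only numpy, scipy, OpenCV 4.12 (cv2) and the standard library are available. Lean on these libraries where they do the work, as an engineer would, in place of code of your own. Each camera call takes 0.05 s, during which the arm holds its last target. There are 200 camera calls.

### The job

Four pieces of radio gear are piled up on the bench, smallest on top, where they overheat. Take the pile apart from the top down, one piece at a time, and set each piece upright and flat on the floor of the tray made to fit it: the round coil in the round tray and each box in the tray of its own outline, lengthwise, either end first. Set the pieces down rather than dropping them, and leave the mug and the Morse key where they are.

Things in the scene. Friction and masses are not known exactly. Their poses are not given: they have to be found in the camera images.
- psu: Power supply, the lowest of the pile, standing on the bench: black painted metal box 68 x 160 x 42 mm (x, y, z), about 0.6 kg, with a small knob and meter on the -y end and sockets on the +y end (sticking out up to 9 mm, clear of the long sides). Origin at the centre of its underside, x, y horizontal along the sides, z up. Long side along its y axis. 
- keyer: Keyer, loose on top of the power supply: light grey painted metal box 62 x 116 x 38 mm (x, y, z), about 0.35 kg, two small knobs on the -y end, sockets on the +y end. Origin at the centre of its underside, x, y horizontal along the sides, z up. Long side along its y axis. Its long side lies nearly along the power supply's.
- filter: Filter box, loose on top of the keyer: plain cast aluminium box 56 x 80 x 32 mm (x, y, z), about 0.22 kg, one round socket on each end. Origin at the centre of its underside, x, y horizontal along the sides, z up. Long side along its y axis. Its long side lies nearly along the keyer's.
- coil: Coil, loose and upright on top of the filter box: white ceramic cylinder wound with copper, diameter 40 mm (41 over the winding), 50 mm tall, about 0.09 kg. Origin at the centre of its underside, z up along its axis.
- tray_long: Fixed shallow tray with a black rubber floor and plywood rim, made for the power supply: 96 x 188 mm outside (x by y), 86 x 178 mm inside, so 9 mm of play all round the power supply. Floor 4 mm above the bench, rim 5 mm wide and 9 mm high above the bench (5 mm above the floor). The longest of the three rectangular trays. Origin at the centre of its underside on the bench; long side along its y axis, z up.
- tray_middle: Fixed shallow tray with a black rubber floor and plywood rim, made for the keyer: 90 x 144 mm outside (x by y), 80 x 134 mm inside, so 9 mm of play all round the keyer. Floor 4 mm above the bench, rim 5 mm wide and 9 mm high above the bench (5 mm above the floor). The middle one of the three rectangular trays in length. Origin at the centre of its underside on the bench; long side along its y axis, z up.
- tray_small: Fixed shallow tray with a black rubber floor and plywood rim, made for the filter box: 84 x 108 mm outside (x by y), 74 x 98 mm inside, so 9 mm of play all round the filter box. Floor 4 mm above the bench, rim 5 mm wide and 9 mm high above the bench (5 mm above the floor). The shortest of the three rectangular trays. Origin at the centre of its underside on the bench; long side along its y axis, z up.
- tray_round: Fixed shallow round tray, made for the coil: 68 mm outside diameter, 58 mm inside, plywood rim 5 mm wide and 9 mm high above the bench, black floor 4 mm above the bench. Origin at the centre of its underside on the bench, z up.
- mug: Bystander: white mug, 78 mm diameter, 90 mm tall, with a handle on one side; loose, not to be moved. Origin at the centre of its underside.
- key: Bystander: Morse key, brass lever with a black finger disc on a dark wooden base 70 x 120 mm (x, y), 40 mm tall in all; loose, not to be moved. Origin at the centre of its underside.
Things that resemble listed ones, but are neither listed nor needed, are in the scene too. Leave any green or pink look-alike of the psu alone.

How it is judged (in metres and radians):
On the way, in this order (a step that is already met when the one before it is completed fails the run):
1. the coil lies let go in the round tray (horizontal distance between coil and tray_round below 0.012 m and z of coil in the frame of tray_round between 0.001 and 0.007 m and angle between coil's own z axis and vertical below 0.06 rad and linear speed of coil below 0.02 m/s and contact force between coil and the fingers below 0.1 N), for 0.2 s.
2. the filter box lies let go in the small tray (horizontal distance between filter and tray_small below 0.015 m and z of filter in the frame of tray_small between 0.001 and 0.007 m and angle between filter's own z axis and vertical below 0.06 rad and angle between the y axis of filter and the y axis of tray_small, either way round below 0.3 rad and linear speed of filter below 0.02 m/s and contact force between filter and the fingers below 0.1 N), for 0.2 s.
3. the keyer lies let go in the middle tray (horizontal distance between keyer and tray_middle below 0.015 m and z of keyer in the frame of tray_middle between 0.001 and 0.007 m and angle between keyer's own z axis and vertical below 0.06 rad and angle between the y axis of keyer and the y axis of tray_middle, either way round below 0.3 rad and linear speed of keyer below 0.02 m/s and contact force between keyer and the fingers below 0.1 N), for 0.2 s.
4. the power supply lies let go in the long tray (horizontal distance between psu and tray_long below 0.015 m and z of psu in the frame of tray_long between 0.001 and 0.007 m and angle between psu's own z axis and vertical below 0.06 rad and angle between the y axis of psu and the y axis of tray_long, either way round below 0.3 rad and linear speed of psu below 0.02 m/s and contact force between psu and the fingers below 0.1 N), for 0.2 s.
At the end, for the whole second after the job is handed in: Each piece upright (0.06 rad) and flat on the floor of its own tray (underside 1 to 7 mm above the tray's), boxes within 15 mm of its centre and 0.3 rad of its long axis (either way round), the coil within 12 mm; all let go and slower than 0.02 m/s (all of step 1 and all of step 2 and all of step 3 and all of step 4); the robot touches nothing.
It fails at once if a piece is dropped (faster than 0.7 m/s while the fingers do not touch it) ((linear speed of coil above 0.7 m/s and contact force between coil and the fingers below 0.05 N) or (linear speed of filter above 0.7 m/s and contact force between filter and the fingers below 0.05 N) or (linear speed of keyer above 0.7 m/s and contact force between keyer and the fingers below 0.05 N) or (linear speed of psu above 0.7 m/s and contact force between psu and the fingers below 0.05 N)).
It fails at once if the mug is moved by more than 30 mm (distance of mug from where it was at the start of the episode above 0.03 m).
It fails at once if the Morse key is moved by more than 30 mm (distance of key from where it was at the start of the episode above 0.03 m).
It also fails if it takes over 125 s, if anything falls off the work surface, if the arm or the gripper's body presses on something with over 40 N, if the wrist force passes 120 N, or if a joint passes its speed limit or range.

## Working session

There is one attempt and no reset: what is moved stays moved. The work goes in short steps, Python scripts to look and compute and a tool call to move; the robot and the scene stay as the last step left them, time stands still between calls to the robot, and variables do not carry over. Pictures are saved under pics/ and viewed, about 12 in all and at most 16, crops included, and the job is handed in when it is done.

Besides the shell and the picture viewer there is one more tool, called in YAML: its name, and indented under it one key for each argument. servo_tool: Moves the arm, as the interface text tells. Its arguments: {"type":"object","properties":{"rows":{"type":"array","items":{"type":"array","items":{"type":"number"}}}},"required":["rows"]}

```bash
mkdir -p pics; cat > h.py <<'E'
from bench import *
import numpy as np, cv2
from scipy.spatial.transform import Rotation as R
def grab(n,save):
    g=get_image(n); cv2.imwrite('pics/'+save+'.png',g['image'][:,:,::-1]); np.savez('pics/'+save+'.npz',**{k:g[k] for k in('image','mtx','k1','extrinsics')}); return g
def load(s): return np.load('pics/'+s+'.npz')
def ray(g,px):
    px=np.array(px,float).reshape(-1,2); K=g['mtx']; k1=float(g['k1'])
    d=np.c_[(px[:,0]-K[0,2])/K[0,0],(px[:,1]-K[1,2])/K[1,1]]; s=d.copy()
    for _ in range(20): s=d/(1+k1*(s**2).sum(1,keepdims=True))
    E=g['extrinsics']; return E[:3,3],np.c_[s[:,0],-s[:,1],-np.ones(len(s))]@E[:3,:3].T
def onz(g,px,z):
    o,v=ray(g,px); return o+v*((z-o[2])/v[:,2])[:,None]
def proj(g,P):
    E=g['extrinsics']; c=(np.array(P,float).reshape(-1,3)-E[:3,3])@E[:3,:3]; s=np.c_[c[:,0],-c[:,1]]/-c[:,2:]
    s=s*(1+float(g['k1'])*(s**2).sum(1,keepdims=True)); K=g['mtx']; return s*[K[0,0],K[1,1]]+[K[0,2],K[1,2]]
E
python3 - <<'E'
from h import *
s=read_state(); print(s['position'],s['ee_rot'],s['gripper_width'],s['clock'])
for n in('top','side','wrist'):
    g=grab(n,n+'0'); print(n,g['extrinsics'].round(3).tolist(),g['mtx'].tolist(),g['k1'])
E
```

```text
[ 187.99867493 -595.45887049  241.21655668] [-1.52208452e-01  9.88347810e-01  1.07280893e-03 -2.06628001e-04] 85.00676929355234 0.0
top [[0.009, 0.994, -0.108, 387.902], [-1.0, 0.007, -0.019, 179.398], [-0.018, 0.108, 0.994, 1276.506], [0.0, 0.0, 0.0, 1.0]] [[450.3602300303813, 0.0, 315.087696592068], [0.0, 450.3602300303813, 231.55992044388023], [0.0, 0.0, 1.0]] -0.04303950340702539
side [[-0.81, 0.442, -0.387, -46.823], [-0.587, -0.615, 0.526, 914.809], [-0.006, 0.653, 0.757, 1121.785], [0.0, 0.0, 0.0, 1.0]] [[473.3329238956018, 0.0, 320.8925105364837], [0.0, 473.3329238956018, 241.25061910680105], [0.0, 0.0, 1.0]] -0.07577222599035355
wrist [[-0.3, -0.909, -0.289, 113.573], [0.954, -0.286, -0.093, -619.899], [0.002, -0.304, 0.953, 373.913], [0.0, 0.0, 0.0, 1.0]] [[371.55017205195657, 0.0, 320.34557834619403], [0.0, 371.55017205195657, 241.11080013055613], [0.0, 0.0, 1.0]] -0.05451903395854626
```

View pics/top0.png

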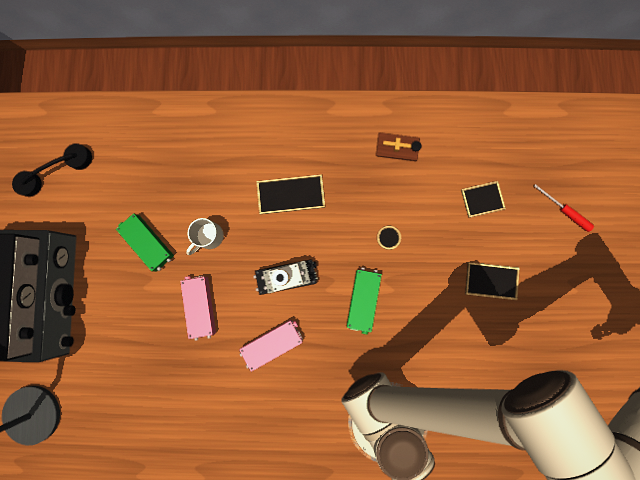

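View pics/side0.png

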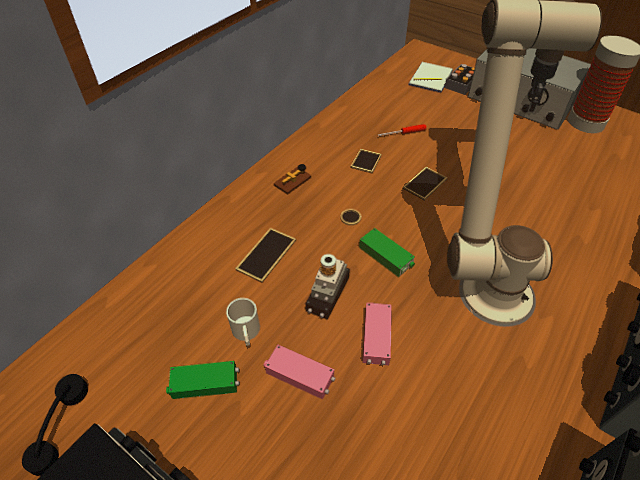

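```bash
python3 - <<'E'
from h import *
g=load('top0'); im=g['image']; hsv=cv2.cvtColor(im,cv2.COLOR_RGB2HSV)
dark=(im.max(2)<55).astype(np.uint8)
for name,(u,v),L,W in (('long',(291,194),178,86),('mid',(493,281),134,80),('small',(483,199),98,74),('round',(389,237),58,58)):
    n,lab=cv2.connectedComponents(dark); m=(lab==lab[v,u]).astype(np.uint8)
    m=cv2.morphologyEx(m,cv2.MORPH_OPEN,np.ones((5,5)))
    c=max(cv2.findContours(m,cv2.RETR_EXTERNAL,cv2.CHAIN_APPROX_NONE)[0],key=cv2.contourArea)
    P=onz(g,c.reshape(-1,2),4)[:,:2].astype(np.float32)
    (cx,cy),(w,h),a=cv2.minAreaRect(P); b=cv2.boxPoints(((cx,cy),(w,h),a)); e=b[1]-b[0]; f=b[2]-b[1]; e=e if np.linalg.norm(e)>np.linalg.norm(f) else f
    print(name,round(cx,1),round(cy,1),round(w,1),round(h,1),'long axis deg',round(np.degrees(np.arctan2(e[1],e[0]))%180,1))
print('base px',proj(g,[[0,0,0]]))
a=cv2.resize(im[245:310,235:335],None,fx=5,fy=5,interpolation=cv2.INTER_CUBIC)
b=cv2.resize(load('side0')['image'][240:325,290:365],None,fx=4,fy=4,interpolation=cv2.INTER_CUBIC)
o=np.zeros((max(a.shape[0],b.shape[0]),800,3),np.uint8); o[:a.shape[0],:500]=a; o[:b.shape[0],500:800]=b
cv2.imwrite('pics/c0.png',o[:,:,::-1])
E
```

```text
long 633.9 276.6 83.3 175.4 long axis deg 96.4
mid 390.7 -295.1 132.6 78.1 long axis deg 84.0
small 623.3 -276.7 71.2 95.6 long axis deg 103.5
round 510.3 -4.2 48.4 48.4 long axis deg 90.4
base px [[387.79597417 422.8516489 ]]
```

View pics/c0.png

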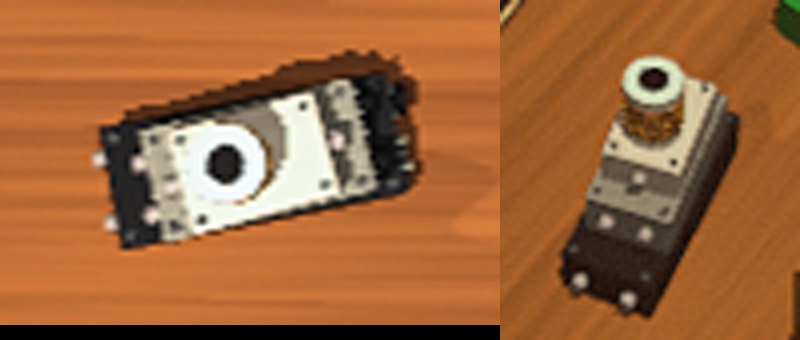

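```bash
cat >> h.py <<'E'
def plan(xyz,long_deg=None,jaw=None):
    """turn about tool z, then shift in cm in turned tool axes. long_deg: box long axis (tool x lies along it)"""
    s=read_state(); r=R.from_quat(s['ee_rot']).as_matrix(); p=np.array(s['position'])
    t=0
    if long_deg is not None:
        cur=np.degrees(np.arctan2(r[1,0],r[0,0])); d=(long_deg-cur+90)%180-90; t=-d   # tool z is down
        r=r@R.from_rotvec([0,0,np.radians(t)]).as_matrix()
    # tilt correction
    e=np.cross(r[:,2],[0,0,-1])
    print('pos',p.round(1),'joints',np.round(s['joints'],2),'w',round(s['gripper_width'],1),'F',np.round(s['contact_force'],1),'t',round(s['clock'],2))
    print('turn_z',round(t,1),'tilt(tool xy deg)',np.degrees(r.T@e).round(2)[:2],'shift cm',((np.array(xyz)-p)@r/10).round(2))
E
python3 - <<'E'
from h import *
t=load('top0'); s=load('side0')
print('coil top',onz(t,[279.9,277.6],162),onz(s,[328.75,259.75],162))
C=np.array([(183,120),(195,236),(335,207),(315,92)])/5+[235,245]
print(onz(t,C,112).round(1), onz(t,C,112).mean(0).round(1))
plan([510,-150,300])
plan([390,215,300],100)
E
```

```text
coil top [[393.76252418 286.75540104 162.        ]] [[389.60801009 287.35585978 162.        ]]
[[415.9 313.4 112. ]
 [356.5 306.2 112. ]
 [372.  234.3 112. ]
 [431.  245.3 112. ]] [393.9 274.8 112. ]
pos [ 188.1 -595.6  241.5] joints [-1.01  0.39  0.01 -0.   -1.19 -0.26] w 85.6 F [-0.9 -0.   0.1] t 0.15
turn_z 0 tilt(tool xy deg) [ 0.1  -0.01] shift cm [-44.11  32.81  -5.8 ]
pos [ 188.1 -595.6  241.5] joints [-1.01  0.39  0.01 -0.   -1.19 -0.26] w 85.6 F [-0.9 -0.   0.1] t 0.15
turn_z -82.5 tilt(tool xy deg) [0.02 0.1 ] shift cm [-76.33 -33.96  -5.74]
```

servo_tool:
  rows:
    - [1,-3.7,2.7,-0.5,0,0,0]
    - [1,-3.7,2.7,-0.5,0,0,0]
    - [1,-3.7,2.7,-0.5,0,0,0]
    - [1,-3.7,2.7,-0.5,0,0,0]
    - [1,-3.7,2.7,-0.5,0,0,0]
    - [1,-3.7,2.7,-0.5,0,0,0]
    - [1,-3.7,2.7,-0.5,0,0,0]
    - [1,-3.7,2.7,-0.5,0,0,0]
    - [1,-3.7,2.7,-0.5,0,0,0]
    - [1,-3.7,2.7,-0.5,0,0,0]
    - [1,-3.7,2.7,-0.5,0,0,0]
    - [1,-3.7,2.7,-0.5,0,0,0]

```text
clock: 1.35
position: [514.7, -151.5, 302.5]
ee_rot: [-0.152, 0.988, 0.0, -0.0]
contact_force: [1.3, -0.8, -0.2]
gripper_width: 85.4
```

servo_tool:
  rows:
    - [1,0,0,0,0,0,-8.2]
    - [1,0,0,0,0,0,-8.2]
    - [1,0,0,0,0,0,-8.2]
    - [1,0,0,0,0,0,-8.2]
    - [1,0,0,0,0,0,-8.2]
    - [1,0,0,0,0,0,-8.2]
    - [1,0,0,0,0,0,-8.2]
    - [1,0,0,0,0,0,-8.2]
    - [1,0,0,0,0,0,-8.2]
    - [1,0,0,0,0,0,-8.2]
    - [1,0,0,0,0,0,0]

```text
clock: 2.45
position: [513.8, -153.3, 302.0]
ee_rot: [0.763, -0.646, -0.0, 0.0]
contact_force: [-0.5, -0.3, 0.1]
gripper_width: 85.2
```

```bash
python3 - <<'E'
from h import *
plan([393,275,300],101)
E
```

```text
pos [ 513.8 -153.3  302. ] joints [ 0.01  0.2  -0.11 -0.   -1.27  0.15] w 85.2 F [-0.5 -0.3  0.1] t 2.45
turn_z -1.5 tilt(tool xy deg) [0.04 0.02] shift cm [-44.35   3.69   0.21]
```

servo_tool:
  rows:
    - [1,0,0,0,0,0,-1.5]
    - [1,-4.5,0.37,0,0,0,0]
    - [1,-4.5,0.37,0,0,0,0]
    - [1,-4.5,0.37,0,0,0,0]
    - [1,-4.5,0.37,0,0,0,0]
    - [1,-4.5,0.37,0,0,0,0]
    - [1,-4.5,0.37,0,0,0,0]
    - [1,-4.5,0.37,0,0,0,0]
    - [1,-4.5,0.37,0,0,0,0]
    - [1,-4.5,0.37,0,0,0,0]
    - [1,-3.8,0.37,0,0,0,0]
    - [1,0,0,0,0,0,0]

```text
clock: 3.65
position: [392.0, 277.9, 302.0]
ee_rot: [0.773, -0.635, -0.0, -0.0]
contact_force: [-0.3, -0.4, -0.7]
gripper_width: 85.2
```

```bash
python3 - <<'E'
from h import *
g=grab('wrist','w1'); plan([392,287,220],101)
for z in (300,162,112): print(proj(g,[[392,287,z],[393,275,z]]).round(0).tolist())
E
```

```text
pos [392.3 276.1 302. ] joints [ 0.95  0.09 -0.23 -0.   -1.25 -0.76] w 85.0 F [ 0.2 -0.2  0.1] t 3.7
turn_z 0.2 tilt(tool xy deg) [ 0.03 -0.02] shift cm [-1.08 -0.18  8.2 ]
[[315.0, 343.0], [319.0, 317.0]]
[[318.0, 242.0], [319.0, 227.0]]
[[318.0, 225.0], [319.0, 212.0]]
```

View pics/w1.png

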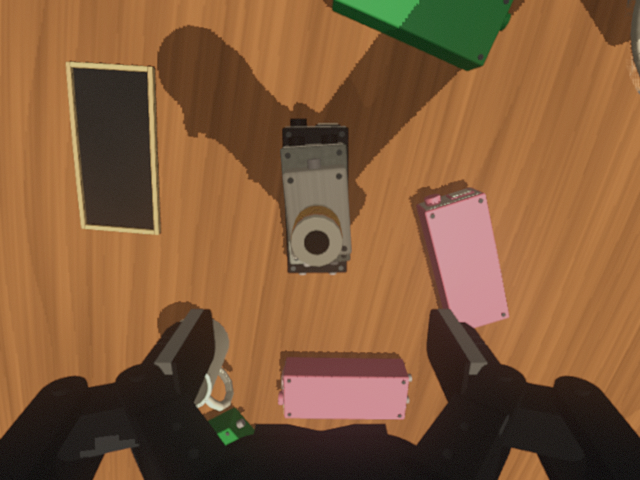

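```bash
python3 - <<'E'
from h import *
g=load('w1'); c=onz(g,[316.5,242],162)[0]; print(c)
plan([c[0],c[1],132])
E
```

```text
[392.75986243 287.38593587 162.        ]
pos [392.3 276.1 302. ] joints [ 0.95  0.09 -0.23 -0.   -1.25 -0.76] w 85.0 F [ 0.2 -0.2  0.1] t 3.7
turn_z 0 tilt(tool xy deg) [ 0.03 -0.02] shift cm [-1.1  -0.27 17.  ]
```

servo_tool:
  rows:
    - [1,-0.4,-0.1,3,0,0,0]
    - [1,-0.4,-0.1,3,0,0,0]
    - [1,-0.3,-0.05,3,0,0,0]
    - [1,0,0,3,0,0,0]
    - [1,0,0,2,0,0,0]
    - [1,0,0,1.5,0,0,0]
    - [1,0,0,1.0,0,0,0]
    - [1,0,0,0.5,0,0,0]
    - [1,0,0,0,0,0,0]
    - [1,0,0,0,0,0,0]

```text
clock: 4.7
position: [393.8, 285.9, 133.0]
ee_rot: [0.772, -0.636, 0.0, -0.001]
contact_force: [-0.1, -0.4, 0.3]
gripper_width: 85.6
```

servo_tool:
  rows:
    - [0,0,0,0,0,0,0]
    - [0,0,0,0,0,0,0]
    - [0,0,0,0,0,0,0]
    - [0,0,0,0,0,0,0]
    - [0,0,0,0,0,0,0]
    - [0,0,0,0,0,0,0]
    - [0,0,0,0,0,0,0]
    - [0,0,0,0,0,0,0]
    - [0,0,0,0,0,0,0]
    - [0,0,0,0,0,0,0]

```text
clock: 5.7
position: [393.7, 286.1, 132.9]
ee_rot: [0.772, -0.636, 0.0, -0.001]
contact_force: [-0.6, 0.1, 6.4]
gripper_width: 39.0
```

servo_tool:
  rows:
    - [0,0,0,-0.5,0,0,0]
    - [0,0,0,-1,0,0,0]
    - [0,0,0,-2,0,0,0]
    - [0,0,0,-3,0,0,0]
    - [0,0,0,-3,0,0,0]
    - [0,0,0,-2,0,0,0]
    - [0,0,0,-0.5,0,0,0]
    - [0,0,0,0,0,0,0]

```text
clock: 6.5
position: [393.2, 285.6, 252.6]
ee_rot: [0.772, -0.636, -0.0, -0.0]
contact_force: [1.0, 0.4, -1.6]
gripper_width: 38.7
```

```bash
python3 - <<'E'
from h import *
plan([510,75,250]); plan([510,-4,150])
E
```

```text
pos [393.2 285.6 252.6] joints [ 0.96  0.14 -0.3  -0.   -1.13 -0.77] w 38.7 F [ 1.   0.4 -1.6] t 6.5
turn_z 0 tilt(tool xy deg) [-0.01  0.06] shift cm [22.91 -7.45  0.24]
pos [393.2 285.6 252.6] joints [ 0.96  0.14 -0.3  -0.   -1.13 -0.77] w 38.7 F [ 1.   0.4 -1.6] t 6.5
turn_z 0 tilt(tool xy deg) [-0.01  0.06] shift cm [30.67 -5.94 10.23]
```

servo_tool:
  rows:
    - [0,2,-0.7,0,0,0,0]
    - [0,3,-1,0,0,0,0]
    - [0,4,-1.3,0,0,0,0]
    - [0,4,-1.3,0,0,0,0]
    - [0,4,-1.3,0,0,0,0]
    - [0,3,-1,0,0,0,0]
    - [0,2,-0.6,0,0,0,0]
    - [0,1,-0.3,0,0,0,0]
    - [0,0,0,0,0,0,0]
    - [0,0,0,0,0,0,0]

```text
clock: 7.5
position: [510.4, 74.6, 251.5]
ee_rot: [0.772, -0.636, -0.001, 0.001]
contact_force: [-0.5, 0.6, -1.7]
gripper_width: 39.2
```

```bash
python3 - <<'E'
from h import *
g=grab('wrist','w2'); plan([510,-4,100])
p=proj(g,[[510.3,-4.2,4]])[0]; print(p)
im=g['image'];u,v=p.round().astype(int)
x=slice(max(v-60,0),v+60),slice(max(u-60,0),u+60)
dark=(im.max(2)<70).astype(np.uint8); n,lab=cv2.connectedComponents(dark); m=(lab==lab[v,u]).astype(np.uint8)
c=max(cv2.findContours(m,0,cv2.CHAIN_APPROX_NONE)[0],key=cv2.contourArea)
P=onz(g,c.reshape(-1,2),4)[:,:2].astype(np.float32); print(cv2.fitEllipse(P),cv2.minEnclosingCircle(P))
E
```

```text
pos [510.4  74.9 251.8] joints [ 0.46  0.19 -0.24 -0.   -1.14 -0.27] w 38.7 F [-0.5  0.4 -0.9] t 7.55
turn_z 0 tilt(tool xy deg) [0.06 0.01] shift cm [ 7.74  1.54 15.18]
[334.83668091 124.46902528]
((493.9386291503906, 132.25650024414062), (557.7679443359375, 1032.4298095703125), 101.04940032958984) ((470.24639892578125, 282.0405578613281), 508.8349609375)
```

View pics/w2.png

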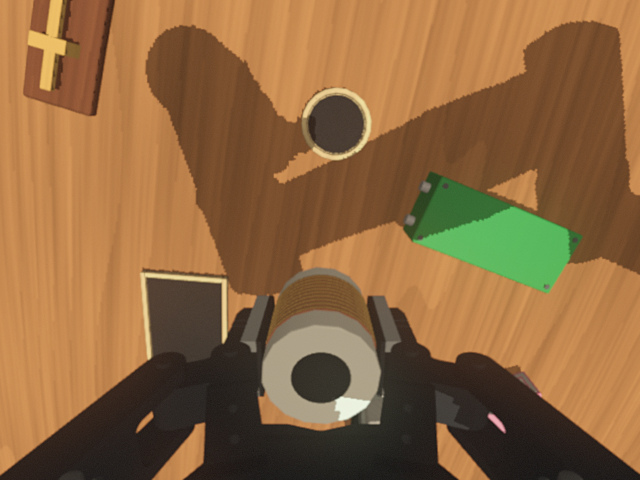

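```bash
python3 - <<'E'
from h import *
g=load('w2')
print(onz(g,[336.8,124],6))
c=onz(g,[336.8,124],6)[0]; plan([c[0],c[1],24])
print(onz(g,[[302.5,123],[371,123]],9))
E
```

```text
[[508.58804504  -4.99149967   6.        ]]
pos [510.4  74.9 251.8] joints [ 0.46  0.19 -0.24 -0.   -1.14 -0.27] w 38.7 F [-0.5  0.4 -0.9] t 7.55
turn_z 0 tilt(tool xy deg) [0.06 0.01] shift cm [ 7.81  1.69 22.78]
[[ 5.41472011e+02  4.34542471e-01  9.00000000e+00]
 [ 4.76408514e+02 -1.22997161e+01  9.00000000e+00]]
```

servo_tool:
  rows:
    - [0,2,0.4,1,0,0,0]
    - [0,3,0.7,2,0,0,0]
    - [0,2.2,0.5,3,0,0,0]
    - [0,0.6,0,4,0,0,0]
    - [0,0,0,4,0,0,0]
    - [0,0,0,3,0,0,0]
    - [0,0,0,2,0,0,0]
    - [0,0,0,1,0,0,0]
    - [0,0,0,0.8,0,0,0]
    - [0,0,0,0.5,0,0,0]
    - [0,0,0,0.3,0,0,0]
    - [0,0,0,0,0,0,0]

```text
clock: 8.75
position: [510.4, -5.2, 36.7]
ee_rot: [0.772, -0.636, 0.0, -0.0]
contact_force: [-0.3, 0.1, -0.9]
gripper_width: 38.8
```

servo_tool:
  rows:
    - [0,0,0,0.4,0,0,0]
    - [0,0,0,0.3,0,0,0]
    - [0,0,0,0.2,0,0,0]
    - [0,0,0,0.1,0,0,0]
    - [0,0,0,0,0,0,0]

```text
clock: 9.25
position: [510.1, -5.4, 26.2]
ee_rot: [0.772, -0.636, -0.0, 0.0]
contact_force: [-1.1, -0.3, -0.9]
gripper_width: 38.8
```

servo_tool:
  rows:
    - [0,0,0,0.05,0,0,0]
    - [0,0,0,0.05,0,0,0]
    - [0,0,0,0.05,0,0,0]
    - [0,0,0,0,0,0,0]

```text
clock: 9.65
position: [510.2, -5.4, 24.9]
ee_rot: [0.772, -0.636, 0.0, -0.0]
contact_force: [-0.9, 0.2, 0.0]
gripper_width: 38.7
```

servo_tool:
  rows:
    - [0,0,0,0.03,0,0,0]
    - [0,0,0,0.03,0,0,0]
    - [0,0,0,0,0,0,0]

```text
clock: 9.95
position: [510.3, -5.4, 24.9]
ee_rot: [0.772, -0.636, 0.0, -0.0]
contact_force: [-0.2, 0.4, 5.9]
gripper_width: 38.7
```

Touched down. Open and rise.

servo_tool:
  rows:
    - [0.6,0,0,0,0,0,0]
    - [0.8,0,0,0,0,0,0]
    - [1,0,0,0,0,0,0]
    - [1,0,0,0,0,0,0]
    - [1,0,0,0,0,0,0]
    - [1,0,0,0,0,0,0]
    - [1,0,0,-1,0,0,0]
    - [1,0,0,-2,0,0,0]
    - [1,0,0,-4,0,0,0]
    - [1,0,0,-4,0,0,0]
    - [1,0,0,-4,0,0,0]
    - [1,0,0,-4,0,0,0]

```text
clock: 11.15
position: [509.7, -5.5, 216.8]
ee_rot: [0.772, -0.636, 0.0, -0.0]
contact_force: [1.5, 0.7, -0.1]
gripper_width: 85.6
```

```bash
python3 - <<'E'
from h import *
plan([393,275,260])
E
```

```text
pos [509.7  -5.5 216.8] joints [ 0.31  0.21 -0.31  0.   -1.05 -0.12] w 85.6 F [ 1.5  0.7 -0.1] t 11.15
turn_z 0 tilt(tool xy deg) [-0.06  0.  ] shift cm [-29.77   6.09  -4.32]
```

servo_tool:
  rows:
    - [1,-2,0.4,-1,0,0,0]
    - [1,-4,0.8,-1,0,0,0]
    - [1,-4.5,0.9,-1,0,0,0]
    - [1,-4.5,0.9,-0.7,0,0,0]
    - [1,-4.5,0.9,-0.6,0,0,0]
    - [1,-4.5,0.9,0,0,0,0]
    - [1,-3.5,0.8,0,0,0,0]
    - [1,-1.5,0.3,0,0,0,0]
    - [1,-0.7,0.1,0,0,0,0]
    - [1,0,0,0,0,0,0]
    - [1,0,0,0,0,0,0]

```text
clock: 12.25
position: [394.8, 273.7, 257.2]
ee_rot: [0.771, -0.636, 0.0, 0.0]
contact_force: [-0.5, 0.2, 0.7]
gripper_width: 84.9
```

```bash
python3 - <<'E'
from h import *
g=grab('wrist','w3'); t=grab('top','t3'); s=grab('side','s3')
x=cv2.resize(t['image'][215:265,365:415],None,fx=4,fy=4); y=cv2.resize(s['image'][190:240,325:375],None,fx=4,fy=4)
w=cv2.resize(g['image'][80:380,190:450],None,fx=2,fy=2,interpolation=cv2.INTER_CUBIC)
o=np.zeros((600,800,3),np.uint8); o[:600,:520]=w; o[:200,560:760]=x; o[250:450,560:760]=y
cv2.imwrite('pics/c3.png',o[:,:,::-1]); plan([393,275,100])
E
```

```text
pos [394.9 273.7 257.2] joints [ 0.95  0.12 -0.31  0.   -1.14 -0.75] w 85.2 F [-0.  -0.8  0.1] t 12.4
turn_z 0 tilt(tool xy deg) [ 0.01 -0.01] shift cm [-0.17  0.16 15.72]
```

View pics/c3.png

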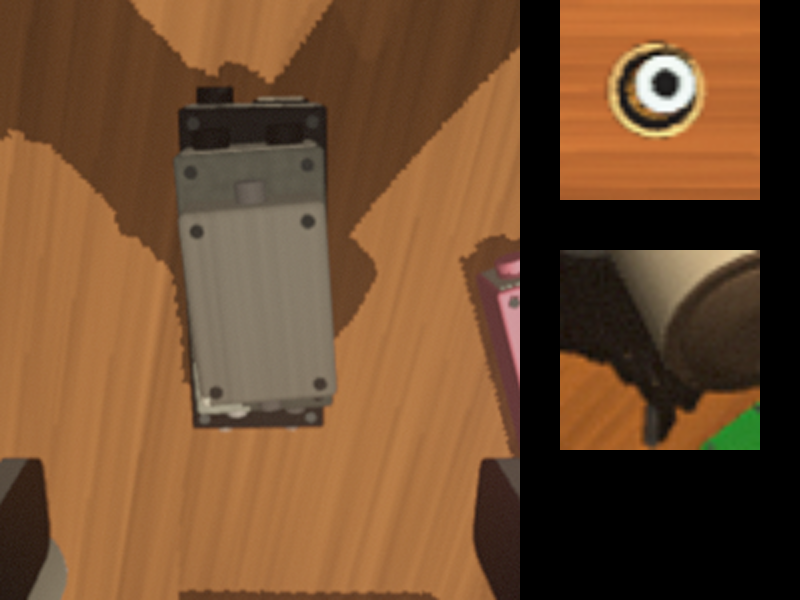

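```bash
python3 - <<'E'
from h import *
t=load('t3'); print('coil',onz(t,[391.2,235.5],54))
g=load('w3'); f=lambda L,z: onz(g,np.array(L)/2+[190,80],z)
F=f([(178,214),(326,203),(336,390),(199,405)],112)[:,:2]
n=np.linalg.norm
print(F.round(1).tolist(),F.mean(0).round(1),[n(F[i]-F[(i+1)%4]).round(1) for i in range(4)])
d=[np.degrees(np.arctan2(*(v[::-1])))%180 for v in (F[0]-F[3],F[1]-F[2])]; print(d)
K=f([(176,157),(323,145)],80)[:,:2]; print('keyer far edge',K.round(1).tolist(),n(K[0]-K[1]))
for L in (np.mean(d),): plan([*F.mean(0),98],L)
E
```

```text
coil [[510.95861497  -4.38125072  54.        ]]
[[431.0, 247.5], [377.3, 232.9], [357.1, 306.0], [410.4, 323.0]] [394.  277.3] [np.float64(55.6), np.float64(75.8), np.float64(56.0), np.float64(78.3)]
[np.float64(105.2623061994559), np.float64(105.48984965334577)]
keyer far edge [[438.0, 230.3], [379.9, 214.2]] 60.333951217966806
pos [394.9 273.7 257.2] joints [ 0.95  0.12 -0.31  0.   -1.14 -0.75] w 85.2 F [-0.  -0.8  0.1] t 12.4
turn_z -4.5 tilt(tool xy deg) [ 0.01 -0.01] shift cm [-0.38 -0.   15.92]
```

servo_tool:
  rows:
    - [1,0,0,1,0,0,-4.5]
    - [1,-0.4,0,3,0,0,0]
    - [1,0,0,3,0,0,0]
    - [1,0,0,3,0,0,0]
    - [1,0,0,2.5,0,0,0]
    - [1,0,0,1.5,0,0,0]
    - [1,0,0,1.0,0,0,0]
    - [1,0,0,0.6,0,0,0]
    - [1,0,0,0.3,0,0,0]
    - [1,0,0,0,0,0,0]
    - [0,0,0,0,0,0,0]
    - [0,0,0,0,0,0,0]

```text
clock: 13.6
position: [393.7, 278.9, 98.9]
ee_rot: [0.796, -0.605, 0.0, -0.001]
contact_force: [-0.8, -0.4, 0.1]
gripper_width: 59.0
```

servo_tool:
  rows:
    - [0,0,0,0,0,0,0]
    - [0,0,0,0,0,0,0]
    - [0,0,0,0,0,0,0]
    - [0,0,0,0,0,0,0]
    - [0,0,0,0,0,0,0]
    - [0,0,0,0,0,0,0]

```text
clock: 14.2
position: [393.9, 279.2, 99.2]
ee_rot: [0.796, -0.605, 0.0, -0.001]
contact_force: [-1.1, -0.5, 6.4]
gripper_width: 55.0
```

servo_tool:
  rows:
    - [0,0,0,-0.5,0,0,0]
    - [0,0,0,-1,0,0,0]
    - [0,0,0,-2,0,0,0]
    - [0,0,0,-3,0,0,0]
    - [0,0,0,-3,0,0,0]
    - [0,0,0,-3,0,0,0]
    - [0,0,0,-1,0,0,0]
    - [0,0,0,0,0,0,0]

```text
clock: 15.0
position: [393.6, 278.9, 234.4]
ee_rot: [0.796, -0.605, -0.0, -0.002]
contact_force: [-0.3, 1.2, -2.2]
gripper_width: 54.5
```

```bash
python3 - <<'E'
from h import *
plan([600,-190,235])
E
```

```text
pos [393.6 278.9 234.4] joints [ 0.95  0.15 -0.34 -0.   -1.08 -0.68] w 54.5 F [-0.3  1.2 -2.2] t 15.0
turn_z 0 tilt(tool xy deg) [-0.12  0.13] shift cm [50.7  -7.35 -0.16]
```

servo_tool:
  rows:
    - [0,2,-0.3,0,0,0,0]
    - [0,4,-0.6,0,0,0,0]
    - [0,4.8,-0.7,0,0,0,0]
    - [0,4.8,-0.7,0,0,0,0]
    - [0,4.8,-0.7,0,0,0,0]
    - [0,4.8,-0.7,0,0,0,0]
    - [0,4.8,-0.7,0,0,0,0]
    - [0,4.8,-0.7,0,0,0,0]
    - [0,4.8,-0.7,0,0,0,0]
    - [0,4.8,-0.7,0,0,0,0]
    - [0,4,-0.6,0,0,0,0]
    - [0,2.3,-0.3,0,0,0,0]

```text
clock: 16.2
position: [600.0, -192.9, 229.5]
ee_rot: [0.795, -0.606, -0.002, 0.001]
contact_force: [-0.7, 0.8, -2.3]
gripper_width: 54.5
```

servo_tool:
  rows:
    - [0,0,0,0,0,0,0]
    - [0,0,0,0,0,0,0]

```text
clock: 16.4
position: [599.3, -190.3, 230.3]
ee_rot: [0.796, -0.606, -0.002, 0.001]
contact_force: [-0.8, -0.0, -1.9]
gripper_width: 55.0
```

```bash
cat >> h.py <<'E'
def tray(g,guess,th=70):
    u,v=proj(g,[[*guess,4]])[0].round().astype(int); im=g['image']; print('px',u,v)
    m=cv2.inRange(im,(0,0,0),(th,)*3); m=cv2.morphologyEx(m,cv2.MORPH_OPEN,np.ones((5,5))); n,lab=cv2.connectedComponents(m)
    c=max(cv2.findContours((lab==lab[v,u]).astype(np.uint8),0,cv2.CHAIN_APPROX_NONE)[0],key=cv2.contourArea)
    (cx,cy),(w,h),a=cv2.minAreaRect(onz(g,c.reshape(-1,2),4)[:,:2].astype(np.float32))
    b=cv2.boxPoints(((cx,cy),(w,h),a)); e=max(b[1]-b[0],b[2]-b[1],key=np.linalg.norm)
    ang=np.degrees(np.arctan2(e[1],e[0]))%180; print('tray',cx,cy,w,h,ang); return cx,cy,ang
E
python3 - <<'E'
from h import *
g=grab('wrist','w4'); plan([623.3,-276.7,23],103.5); 
try: plan([*tray(g,(623.3,-276.7))[:2],23])
except Exception as e: print(e)
E
```

```text
pos [ 599.4 -189.6  231. ] joints [-0.05  0.4   0.   -0.   -1.18  0.32] w 54.4 F [ 0.6  0.8 -1.6] t 16.45
turn_z 2.0 tilt(tool xy deg) [0.21 0.11] shift cm [ 9.06 -0.37 20.78]
px 318 110
tray 621.5975341796875 -275.53558349609375 73.15998077392578 97.02875518798828 103.38097
pos [ 599.4 -189.6  231. ] joints [-0.05  0.4   0.   -0.   -1.18  0.32] w 54.4 F [ 0.6  0.8 -1.6] t 16.45
turn_z 0 tilt(tool xy deg) [0.2  0.12] shift cm [ 8.91  0.08 20.79]
```

View pics/w4.png

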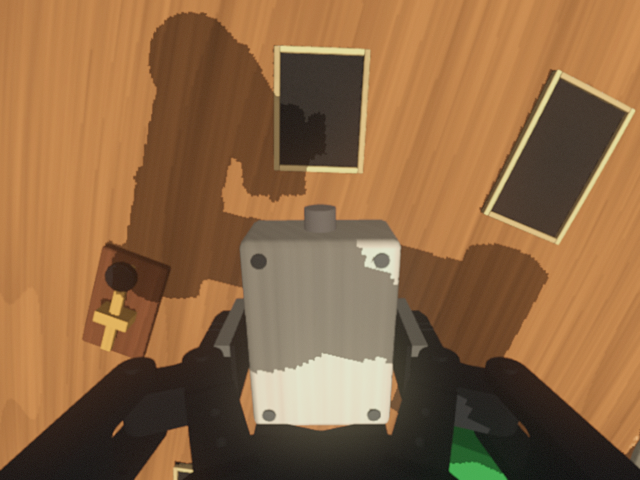

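servo_tool:
  rows:
    - [0,1,0,1,0.2,0.1,2]
    - [0,3,0,2,0,0,0]
    - [0,3,-0.2,3,0,0,0]
    - [0,1.5,0,4,0,0,0]
    - [0,0.3,0,4,0,0,0]
    - [0,0,0,3,0,0,0]
    - [0,0,0,1.6,0,0,0]
    - [0,0,0,0.8,0,0,0]
    - [0,0,0,0.4,0,0,0]
    - [0,0,0,0,0,0,0]
    - [0,0,0,0,0,0,0]

```text
clock: 17.55
position: [624.9, -275.3, 36.8]
ee_rot: [0.786, -0.619, 0.003, -0.001]
contact_force: [-0.8, 0.7, -1.2]
gripper_width: 55.0
```

```bash
python3 - <<'E'
from h import *
plan([622.2,-274.4,23],103.5)
tray(load('w4'),(390.7,-295.1))
E
```

```text
pos [ 624.9 -275.3   36.8] joints [-0.18  0.66 -0.07  0.   -0.83  0.41] w 55.0 F [-0.8  0.7 -1.2] t 17.55
turn_z 0.0 tilt(tool xy deg) [-0.33 -0.17] shift cm [-0.15  0.25  1.37]
px 554 160
tray 380.2924499511719 -308.67510986328125 55.692996978759766 44.27943801879883 63.796608
```

servo_tool:
  rows:
    - [0,-0.1,0.2,0.4,-0.3,-0.15,0]
    - [0,0,0,0.4,0,0,0]
    - [0,0,0,0.3,0,0,0]
    - [0,0,0,0.1,0,0,0]
    - [0,0,0,0.05,0,0,0]
    - [0,0,0,0.05,0,0,0]
    - [0,0,0,0,0,0,0]

```text
clock: 18.25
position: [621.7, -274.8, 23.4]
ee_rot: [0.786, -0.619, -0.001, 0.0]
contact_force: [-4.2, 1.8, 6.0]
gripper_width: 54.8
```

servo_tool:
  rows:
    - [0.75,0,0,0,0,0,0]
    - [0.85,0,0,0,0,0,0]
    - [1,0,0,0,0,0,0]
    - [1,0,0,0,0,0,0]
    - [1,0,0,0,0,0,0]
    - [1,0,0,-1,0,0,0]
    - [1,0,0,-2,0,0,0]
    - [1,0,0,-4,0,0,0]
    - [1,0,0,-4,0,0,0]
    - [1,0,0,-4,0,0,0]
    - [1,0,0,-4,0,0,0]
    - [1,0,0,0,0,0,0]

```text
clock: 19.45
position: [625.3, -276.3, 221.5]
ee_rot: [0.786, -0.619, 0.006, -0.002]
contact_force: [0.8, -1.1, 0.6]
gripper_width: 85.6
```

```bash
python3 - <<'E'
from h import *
g=grab('wrist','w5'); w=g['image']; t=grab('top','t5')
c=np.hstack([w, np.zeros((480,160,3),np.uint8)]); x=cv2.resize(t['image'][180:220,460:500],None,fx=4,fy=4); c[:160,640:]=x
cv2.imwrite('pics/c5.png',c[:,:,::-1])
plan([394,276,220])
E
```

```text
pos [ 622.5 -274.9  214.6] joints [-0.18  0.5   0.12 -0.   -1.19  0.42] w 84.8 F [ 0.4  0.6 -0.5] t 19.55
turn_z 0 tilt(tool xy deg) [-0.11 -0.02] shift cm [-58.9    9.34  -0.58]
```

View pics/c5.png

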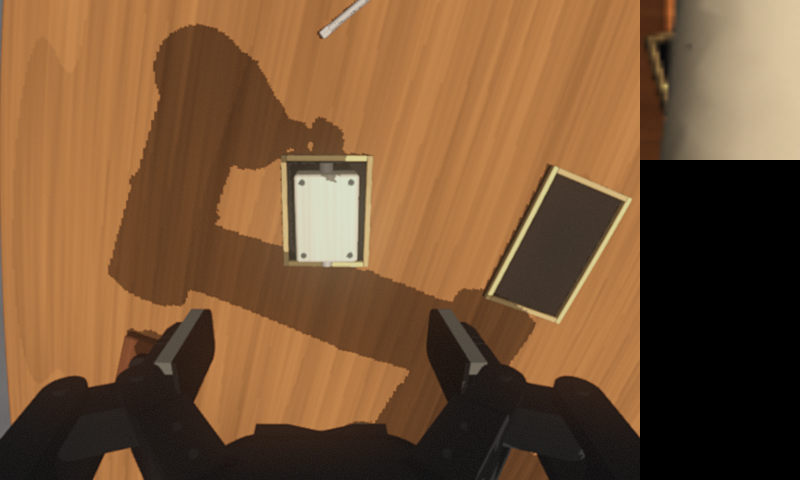

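```bash
python3 - <<'E'
from h import *
g=load('w5'); print('filter',onz(g,[327,217.5],36).round(1))
M=onz(g,[(554,167),(630,200),(558,321),(487,296)],9)[:,:2]; print(M.mean(0),M.round(1).tolist())
e=M[3]-M[0]; f=M[2]-M[1]; print([np.degrees(np.arctan2(v[1],v[0]))%180 for v in(e,f)],np.linalg.norm(e),np.linalg.norm(f))
E
```

```text
filter [[ 621.2 -277.6   36. ]]
[ 388.80622452 -294.56736357] [[425.2, -369.0], [337.3, -359.0], [353.1, -220.2], [439.6, -230.0]]
[np.float64(84.09738887298298), np.float64(83.49414444292186)] 139.72837645587973 139.69724232831672
```

servo_tool:
  rows:
    - [1,-2,0.3,0,0,0,0]
    - [1,-4,0.6,0,0,0,0]
    - [1,-4.8,0.8,0,0,0,0]
    - [1,-4.8,0.8,0,0,0,0]
    - [1,-4.8,0.8,0,0,0,0]
    - [1,-4.8,0.8,0,0,0,0]
    - [1,-4.8,0.8,0,0,0,0]
    - [1,-4.8,0.8,0,0,0,0]
    - [1,-4.8,0.8,0,0,0,0]
    - [1,-4.8,0.8,0,0,0,0]
    - [1,-4.8,0.8,0,0,0,0]
    - [1,-4.8,0.8,0,0,0,0]

```text
clock: 20.75
position: [407.6, 230.3, 212.0]
ee_rot: [0.785, -0.619, -0.001, 0.002]
contact_force: [1.0, 1.3, -0.5]
gripper_width: 85.5
```

servo_tool:
  rows:
    - [1,-3.5,0.4,0,0,0,0]
    - [1,-1,0,0,0,0,0]
    - [1,0,0,0,0,0,0]
    - [1,0,0,0,0,0,0]

```text
clock: 21.15
position: [394.8, 271.1, 212.3]
ee_rot: [0.785, -0.619, -0.001, 0.002]
contact_force: [0.3, -0.9, 0.1]
gripper_width: 85.7
```

```bash
python3 - <<'E'
from h import *
g=grab('wrist','w6'); w=cv2.resize(g['image'][80:380,190:450],None,fx=2,fy=2,interpolation=cv2.INTER_CUBIC)
cv2.imwrite('pics/c6.png',w[:,:,::-1]); plan([394,276,60],105)
E
```

```text
pos [395.  270.8 212.5] joints [ 0.94  0.16 -0.38 -0.   -1.03 -0.7 ] w 85.1 F [ 0.3 -0.5 -0.8] t 21.2
turn_z -1.6 tilt(tool xy deg) [ 0.18 -0.  ] shift cm [-0.53 -0.09 15.25]
```

View pics/c6.png

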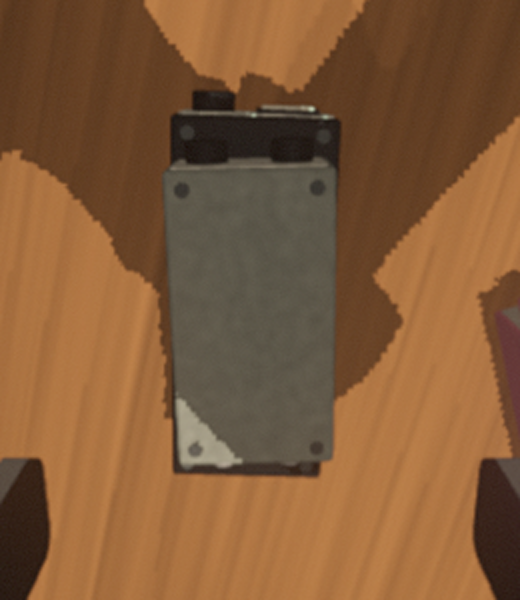

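```bash
python3 - <<'E'
from h import *
g=load('w6')
M=onz(g,np.array([(164,170),(337,166),(333,460),(177,466)])/2+[190,80],80)[:,:2]; print(M.mean(0),M.round(1).tolist())
e=M[0]-M[3]; f=M[1]-M[2]; a=[np.degrees(np.arctan2(v[1],v[0]))%180 for v in(e,f)]; print(a,np.linalg.norm(e),np.linalg.norm(f),np.linalg.norm(M[0]-M[1]),np.linalg.norm(M[2]-M[3]))
plan([*M.mean(0),61],np.mean(a))
E
```

```text
[395.15251953 278.28245383] [[438.7, 229.8], [379.8, 214.3], [351.0, 326.0], [411.0, 343.0]]
[np.float64(103.74056078075132), np.float64(104.44347624909769)] 116.58065981657396 115.39044812992105 60.901215228162044 62.34810385857358
pos [395.  270.8 212.5] joints [ 0.94  0.16 -0.38 -0.   -1.03 -0.7 ] w 85.1 F [ 0.3 -0.5 -0.8] t 21.2
turn_z -0.7 tilt(tool xy deg) [ 0.18 -0.01] shift cm [-0.73 -0.24 15.14]
```

servo_tool:
  rows:
    - [1,-0.4,-0.1,1,0.2,0,-0.7]
    - [1,-0.3,-0.1,3,0,0,0]
    - [1,0,0,3,0,0,0]
    - [1,0,0,3,0,0,0]
    - [1,0,0,2.5,0,0,0]
    - [1,0,0,1.3,0,0,0]
    - [1,0,0,0.7,0,0,0]
    - [1,0,0,0.4,0,0,0]
    - [1,0,0,0.2,0,0,0]
    - [1,0,0,0,0,0,0]
    - [0,0,0,0,0,0,0]
    - [0,0,0,0,0,0,0]

```text
clock: 22.4
position: [395.8, 280.1, 63.0]
ee_rot: [0.789, -0.614, 0.0, -0.002]
contact_force: [3.8, 5.8, 0.4]
gripper_width: 60.7
```

servo_tool:
  rows:
    - [0,0,0,0,0,0,0]
    - [0,0,0,0,0,0,0]
    - [0,0,0,0,0,0,0]
    - [0,0,0,0,0,0,0]
    - [0,0,0,0,0,0,0]
    - [0,0,0,0,0,0,0]

```text
clock: 23.0
position: [395.8, 280.1, 63.0]
ee_rot: [0.789, -0.614, 0.0, -0.002]
contact_force: [-0.6, -0.6, 6.6]
gripper_width: 61.0
```

servo_tool:
  rows:
    - [0,0,0,-0.5,0,0,0]
    - [0,0,0,-1,0,0,0]
    - [0,0,0,-2,0,0,0]
    - [0,0,0,-3,0,0,0]
    - [0,0,0,-3,0,0,0]
    - [0,0,0,-3,0,0,0]
    - [0,0,0,-2,0,0,0]
    - [0,0,0,-1,0,0,0]
    - [0,0,0,0,0,0,0]

```text
clock: 23.9
position: [395.3, 279.7, 218.2]
ee_rot: [0.789, -0.614, 0.0, -0.002]
contact_force: [0.1, 0.0, -2.9]
gripper_width: 61.0
```

```bash
python3 - <<'E'
from h import *
plan([470,-90,215]); plan([389.7,-290,215],84)
E
```

```text
pos [395.3 279.7 218.2] joints [ 0.95  0.16 -0.37  0.   -1.04 -0.7 ] w 61.0 F [ 0.1  0.  -2.9] t 23.9
turn_z 0 tilt(tool xy deg) [-0.22  0.16] shift cm [37.67  1.84  0.21]
pos [395.3 279.7 218.2] joints [ 0.95  0.16 -0.37  0.   -1.04 -0.7 ] w 61.0 F [ 0.1  0.  -2.9] t 23.9
turn_z 20.2 tilt(tool xy deg) [-0.15  0.23] shift cm [56.72 -5.39  0.11]
```

servo_tool:
  rows:
    - [0,2,0.1,0,-0.2,0.15,0]
    - [0,4,0.2,0,0,0,0]
    - [0,4.8,0.2,0,0,0,0]
    - [0,4.8,0.2,0,0,0,0]
    - [0,4.8,0.2,0,0,0,0]
    - [0,4.8,0.2,0,0,0,0]
    - [0,4.8,0.3,0,0,0,0]
    - [0,4.6,0.4,0,0,0,0]
    - [0,2.5,0.2,0,0,0,5]
    - [0,0.5,0,0,0,0,7.6]
    - [0,0,0,0,0,0,7.6]
    - [0,0,0,0,0,0,0]

```text
clock: 25.1
position: [466.7, -90.5, 215.8]
ee_rot: [-0.669, 0.743, 0.001, -0.003]
contact_force: [0.1, -0.3, -2.9]
gripper_width: 61.2
```

```bash
python3 - <<'E'
from h import *
plan([405,-205,215],84);plan([389.7,-294.8,26],84)
E
```

```text
pos [466.7 -90.5 215.8] joints [ 0.15  0.15 -0.38  0.   -1.04 -0.26] w 61.2 F [ 0.1 -0.3 -2.9] t 25.1
turn_z -0.1 tilt(tool xy deg) [ 0.28 -0.14] shift cm [12.03  4.93  0.14]
pos [466.7 -90.5 215.8] joints [ 0.15  0.15 -0.38  0.   -1.04 -0.26] w 61.2 F [ 0.1 -0.3 -2.9] t 25.1
turn_z -0.1 tilt(tool xy deg) [ 0.28 -0.14] shift cm [21.07  5.42 19.06]
```

servo_tool:
  rows:
    - [0,2,0.6,0,0.3,-0.15,0]
    - [0,4,1.0,0,0,0,0]
    - [0,4.5,1.2,0,0,0,0]
    - [0,4.5,1.2,0,0,0,0]
    - [0,3.5,0.9,1.5,0,0,0]
    - [0,1.8,0.4,3,0,0,0]
    - [0,0.6,0.1,4,0,0,0]
    - [0,0,0,4,0,0,0]
    - [0,0,0,2.5,0,0,0]
    - [0,0,0,1.5,0,0,0]
    - [0,0,0,0.5,0,0,0]
    - [0,0,0,0,0,0,0]

```text
clock: 26.3
position: [392.5, -291.9, 46.5]
ee_rot: [-0.67, 0.742, -0.0, 0.001]
contact_force: [-0.8, 0.1, -2.2]
gripper_width: 61.0
```

```bash
python3 - <<'E'
from h import *
plan([389.7,-293,25],84)
E
```

```text
pos [ 392.5 -291.9   46.5] joints [-0.31  0.4  -0.56 -0.   -0.6   0.21] w 61.0 F [-0.8  0.1 -2.2] t 26.3
turn_z 0.1 tilt(tool xy deg) [-0.1   0.05] shift cm [0.14 0.28 2.15]
```

servo_tool:
  rows:
    - [0,0.1,0.2,0.6,-0.1,0.05,0]
    - [0,0,0,0.6,0,0,0]
    - [0,0,0,0.4,0,0,0]
    - [0,0,0,0.25,0,0,0]
    - [0,0,0,0.1,0,0,0]
    - [0,0,0,0.05,0,0,0]
    - [0,0,0,0.05,0,0,0]
    - [0,0,0,0,0,0,0]

```text
clock: 27.1
position: [391.0, -293.1, 27.0]
ee_rot: [-0.669, 0.743, -0.001, 0.001]
contact_force: [0.7, -0.3, -1.8]
gripper_width: 60.7
```

servo_tool:
  rows:
    - [0,0,0,0.07,0,0,0]
    - [0,0,0,0.06,0,0,0]
    - [0,0,0,0.05,0,0,0]
    - [0,0,0,0.04,0,0,0]
    - [0,0,0,0,0,0,0]

```text
clock: 27.6
position: [391.0, -293.2, 25.0]
ee_rot: [-0.669, 0.743, -0.001, 0.001]
contact_force: [-1.2, 0.3, 0.9]
gripper_width: 60.7
```

servo_tool:
  rows:
    - [0,0,0,0.04,0,0,0]
    - [0,0,0,0,0,0,0]

```text
clock: 27.8
position: [390.9, -293.1, 25.0]
ee_rot: [-0.669, 0.743, -0.001, 0.001]
contact_force: [-1.6, 0.7, 6.3]
gripper_width: 60.7
```

servo_tool:
  rows:
    - [0.82,0,0,0,0,0,0]
    - [0.9,0,0,0,0,0,0]
    - [1,0,0,0,0,0,0]
    - [1,0,0,0,0,0,0]
    - [1,0,0,0,0,0,0]
    - [1,0,0,-1,0,0,0]
    - [1,0,0,-2,0,0,0]
    - [1,0,0,-4,0,0,0]
    - [1,0,0,-4,0,0,0]
    - [1,0,0,-4,0,0,0]
    - [1,0,0,-3,0,0,0]
    - [1,0,0,0,0,0,0]

```text
clock: 29.0
position: [392.9, -294.2, 210.0]
ee_rot: [-0.67, 0.743, -0.006, 0.003]
contact_force: [0.7, -0.2, 0.2]
gripper_width: 85.6
```

```bash
python3 - <<'E'
from h import *
g=grab('wrist','w7'); plan([470,-90,205],84);plan([470,-90,205],104)
E
```

```text
pos [ 391.5 -293.4  207.3] joints [-0.31  0.18 -0.37  0.   -1.01  0.21] w 85.4 F [-0.1 -0.7 -0.4] t 29.05
turn_z 0.0 tilt(tool xy deg) [-0.5  -0.11] shift cm [-21.05  -5.68   0.24]
pos [ 391.5 -293.4  207.3] joints [-0.31  0.18 -0.37  0.   -1.01  0.21] w 85.4 F [-0.1 -0.7 -0.4] t 29.05
turn_z -20.0 tilt(tool xy deg) [-0.44 -0.28] shift cm [-17.84 -12.53   0.24]
```

View pics/w7.png

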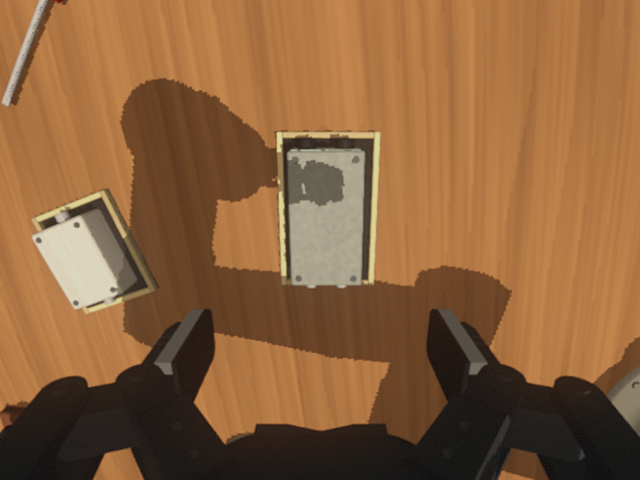

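```bash
python3 - <<'E'
from h import *
g=load('w7'); M=onz(g,[(287,151),(364,150),(361,285),(289,284)],42); print('keyer',M.mean(0),M.round(0).tolist())
T=onz(g,[(277,132),(380,132),(374,283),(282,283)],9); print('tray',T.mean(0),T.round(0).tolist())
E
```

```text
keyer [ 390.83641404 -294.97959434   42.        ] [[415.0, -355.0, 42.0], [355.0, -350.0, 42.0], [365.0, -234.0, 42.0], [428.0, -241.0, 42.0]]
tray [ 388.09360546 -294.91715126    9.        ] [[425.0, -370.0, 9.0], [337.0, -361.0, 9.0], [350.0, -220.0, 9.0], [440.0, -229.0, 9.0]]
```

servo_tool:
  rows:
    - [1,-2,-0.6,0,-0.4,-0.1,0]
    - [1,-4,-1.1,0,0,0,0]
    - [1,-4.7,-1.3,0,0,0,0]
    - [1,-4.7,-1.3,0,0,0,0]
    - [1,-4.5,-1.2,0,0,0,0]
    - [1,-1.1,-0.2,0,0,0,-4]
    - [1,0,0,0,0,0,-8]
    - [1,0,0,0,0,0,-8]
    - [1,0,0,0,0,0,0]

```text
clock: 29.95
position: [468.3, -89.8, 203.3]
ee_rot: [0.788, -0.615, -0.003, 0.001]
contact_force: [0.3, 0.7, 0.4]
gripper_width: 85.5
```

```bash
python3 - <<'E'
from h import *
plan([396,272,190],103.5)
E
```

```text
pos [468.3 -89.8 203.3] joints [ 0.15  0.17 -0.4  -0.   -1.01  0.1 ] w 85.5 F [0.3 0.7 0.4] t 29.95
turn_z 0.5 tilt(tool xy deg) [0.37 0.19] shift cm [-36.86  -1.43   1.44]
```

Keyer is within about 3 mm of its tray centre. On to the power supply.

servo_tool:
  rows:
    - [1,-2,-0.1,0,0.35,0.2,0.5]
    - [1,-4,-0.2,0,0,0,0]
    - [1,-4.8,-0.2,0,0,0,0]
    - [1,-4.8,-0.2,0,0,0,0]
    - [1,-4.8,-0.2,0,0,0,0]
    - [1,-4.8,-0.2,0,0,0,0]
    - [1,-4.8,-0.2,0,0,0,0]
    - [1,-4,-0.1,0.5,0,0,0]
    - [1,-2,0,0.5,0,0,0]
    - [1,-0.9,0,0.4,0,0,0]
    - [1,0,0,0,0,0,0]
    - [1,0,0,0,0,0,0]

```text
clock: 31.15
position: [396.3, 270.9, 189.9]
ee_rot: [0.785, -0.62, 0.001, -0.0]
contact_force: [-0.1, -0.2, 1.0]
gripper_width: 85.1
```

```bash
python3 - <<'E'
from h import *
g=grab('wrist','w8'); w=cv2.resize(g['image'][60:380,160:480],None,fx=1.875,fy=1.875,interpolation=cv2.INTER_CUBIC)
cv2.imwrite('pics/c8.png',w[:,:,::-1]); plan([396,276,22],104)
E
```

```text
pos [396.5 270.8 190.2] joints [ 0.94  0.19 -0.42  0.   -0.97 -0.71] w 85.2 F [ 0.4 -0.3  0.4] t 31.2
turn_z -0.6 tilt(tool xy deg) [-0.11 -0.06] shift cm [-0.54 -0.05 16.82]
```

View pics/c8.png

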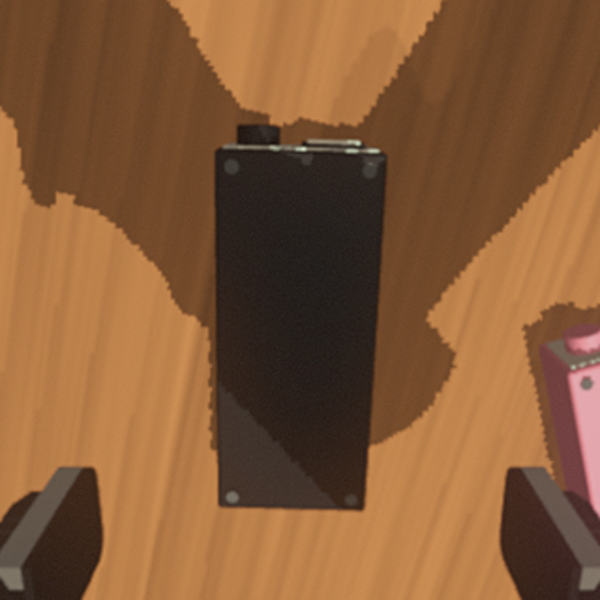

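```bash
python3 - <<'E'
from h import *
g=load('w8')
M=onz(g,np.array([(216.5,152),(385,154),(363,509),(219,506)])/1.875+[160,60],42)[:,:2]; print(M.mean(0),M.round(1).tolist())
e=M[0]-M[3]; f=M[1]-M[2]; a=[np.degrees(np.arctan2(v[1],v[0]))%180 for v in(e,f)]; print(a,np.linalg.norm(e),np.linalg.norm(f),np.linalg.norm(M[0]-M[1]),np.linalg.norm(M[2]-M[3]))
plan([*M.mean(0),22],np.mean(a))
E
```

```text
[395.15261384 283.88185485] [[443.4, 214.0], [379.1, 199.5], [346.7, 354.1], [411.5, 367.9]]
[np.float64(101.70527524769543), np.float64(101.80641092022016)] 157.2247257534874 157.98693403492086 65.91380560361901 66.18360390669312
pos [396.5 270.8 190.2] joints [ 0.94  0.19 -0.42  0.   -0.97 -0.71] w 85.2 F [ 0.4 -0.3  0.4] t 31.2
turn_z 1.6 tilt(tool xy deg) [-0.11 -0.06] shift cm [-1.33 -0.11 16.82]
```

servo_tool:
  rows:
    - [1,-0.6,-0.1,1,-0.1,0,1.6]
    - [1,-0.7,0,3,0,0,0]
    - [1,0,0,3,0,0,0]
    - [1,0,0,3,0,0,0]
    - [1,0,0,3,0,0,0]
    - [1,0,0,2,0,0,0]
    - [1,0,0,1,0,0,0]
    - [1,0,0,0.6,0,0,0]
    - [1,0,0,0.3,0,0,0]
    - [1,0,0,0,0,0,0]
    - [1,0,0,0,0,0,0]

```text
clock: 32.3
position: [395.0, 285.2, 22.0]
ee_rot: [0.777, -0.63, 0.0, -0.001]
contact_force: [-0.1, -0.2, 0.0]
gripper_width: 85.3
```

servo_tool:
  rows:
    - [0,0,0,0,0,0,0]
    - [0,0,0,0,0,0,0]
    - [0,0,0,0,0,0,0]
    - [0,0,0,0,0,0,0]
    - [0,0,0,0,0,0,0]
    - [0,0,0,0,0,0,0]
    - [0,0,0,0,0,0,0]
    - [0,0,0,0,0,0,0]

```text
clock: 33.1
position: [395.0, 285.4, 22.3]
ee_rot: [0.777, -0.63, 0.001, -0.001]
contact_force: [0.2, -0.7, 5.2]
gripper_width: 67.1
```

servo_tool:
  rows:
    - [0,0,0,-0.5,0,0,0]
    - [0,0,0,-1,0,0,0]
    - [0,0,0,-2,0,0,0]
    - [0,0,0,-3,0,0,0]
    - [0,0,0,-3,0,0,0]
    - [0,0,0,-3,0,0,0]
    - [0,0,0,-3,0,0,0]
    - [0,0,0,-1.5,0,0,0]
    - [0,0,0,-0.5,0,0,0]
    - [0,0,0,0,0,0,0]

```text
clock: 34.1
position: [393.9, 284.5, 196.2]
ee_rot: [0.777, -0.63, 0.0, -0.0]
contact_force: [0.1, 0.6, -6.4]
gripper_width: 66.8
```

```bash
python3 - <<'E'
from h import *
plan([634,276.6,190],96.4); plan([634,276.6,190])
E
```

```text
pos [393.9 284.5 196.2] joints [ 0.96  0.19 -0.39  0.   -0.99 -0.75] w 66.8 F [ 0.1  0.6 -6.4] t 34.1
turn_z 5.5 tilt(tool xy deg) [-0.01 -0.  ] shift cm [  3.46 -23.77   0.63]
pos [393.9 284.5 196.2] joints [ 0.96  0.19 -0.39  0.   -0.99 -0.75] w 66.8 F [ 0.1  0.6 -6.4] t 34.1
turn_z 0 tilt(tool xy deg) [-0.01 -0.  ] shift cm [  5.72 -23.33   0.63]
```

servo_tool:
  rows:
    - [0,0,-1.5,0,0,0,2]
    - [0,0,-3,0,0,0,2]
    - [0,0,-4,0,0,0,1.5]
    - [0,0,-4,0,0,0,0]
    - [0,0,-2,0,0,0,0]
    - [0,0,-0.5,0,0,0,0]
    - [0,0,0,0,0,0,0]

```text
clock: 34.8
position: [542.2, 305.1, 193.5]
ee_rot: [0.745, -0.667, -0.0, 0.003]
contact_force: [-0.7, 0.5, -6.4]
gripper_width: 67.0
```

```bash
python3 - <<'E'
from h import *
g=load('w1'); M=onz(g,[(67,63),(154,66),(159,234),(84,229)],9)[:,:2]; print(M.mean(0),M.round(1).tolist())
a=[np.degrees(np.arctan2(v[1],v[0]))%180 for v in(M[0]-M[3],M[1]-M[2])]; print(a,np.linalg.norm(M[0]-M[3]),np.linalg.norm(M[0]-M[1]))
g=grab('wrist','w9'); plan([634,276.6,50],96.4)
E
```

```text
[629.88907459 275.63108147] [[688.2, 188.9], [592.6, 176.0], [573.2, 363.0], [665.6, 374.6]]
[np.float64(96.91572007950035), np.float64(95.90263220580269)] 187.11286731903394 96.46497429619073
pos [541.6 305.1 194.2] joints [ 0.77  0.42 -0.07 -0.   -1.09 -0.66] w 67.0 F [-0.3  0.2 -5.8] t 34.85
turn_z -0.0 tilt(tool xy deg) [ 0.2  -0.15] shift cm [ 3.83 -8.91 14.4 ]
```

View pics/w9.png

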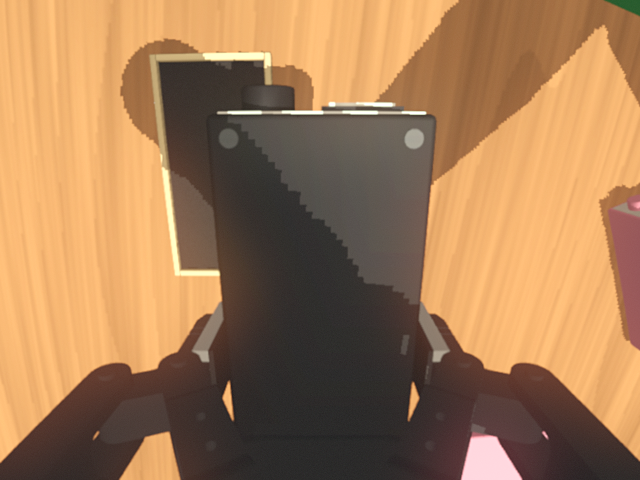

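```bash
python3 - <<'E'
from h import *
g=load('w9'); M=onz(g,[(151,55.5),(270.5,53),(177,275.5)],9)[:,:2]; print((M[1]+M[2])/2,M.round(1).tolist(),np.linalg.norm(M[0]-M[1]),np.linalg.norm(M[0]-M[2]))
plan([632,277.6,26],96.4)
E
```

```text
[630.91324067 276.12934662] [[688.6, 188.5], [594.4, 177.7], [667.4, 374.6]] 94.7973245707252 187.28793312394643
pos [541.6 305.1 194.2] joints [ 0.77  0.42 -0.07 -0.   -1.09 -0.66] w 67.0 F [-0.3  0.2 -5.8] t 34.85
turn_z -0.0 tilt(tool xy deg) [ 0.2  -0.15] shift cm [ 3.7  -8.74 16.8 ]
```

servo_tool:
  rows:
    - [0,0.7,-2,0,0.2,-0.15,0]
    - [0,1,-3,1,0,0,0]
    - [0,1,-2.5,2,0,0,0]
    - [0,0.8,-1.2,3,0,0,0]
    - [0,0.2,0,3,0,0,0]
    - [0,0,0,3,0,0,0]
    - [0,0,0,2,0,0,0]
    - [0,0,0,0.7,0,0,0]
    - [0,0,0,0.3,0,0,0]
    - [0,0,0,0,0,0,0]

```text
clock: 35.85
position: [634.1, 279.8, 47.5]
ee_rot: [0.746, -0.666, 0.001, -0.003]
contact_force: [-0.4, -0.0, -5.3]
gripper_width: 66.9
```

```bash
python3 - <<'E'
from h import *
plan([631.5,277.7,26],96.4)
E
```

```text
pos [634.1 279.8  47.5] joints [ 0.65  0.67 -0.03  0.   -0.87 -0.54] w 66.9 F [-0.4 -0.  -5.3] t 35.85
turn_z 0.1 tilt(tool xy deg) [-0.31  0.14] shift cm [0.19 0.3  2.15]
```

servo_tool:
  rows:
    - [0,0.15,0.2,0.6,-0.3,0.1,0]
    - [0,0,0,0.6,0,0,0]
    - [0,0,0,0.4,0,0,0]
    - [0,0,0,0.2,0,0,0]
    - [0,0,0,0.1,0,0,0]
    - [0,0,0,0.05,0,0,0]
    - [0,0,0,0,0,0,0]

```text
clock: 36.55
position: [632.3, 277.6, 27.0]
ee_rot: [0.746, -0.666, -0.0, 0.0]
contact_force: [0.1, 0.0, -5.9]
gripper_width: 66.6
```

servo_tool:
  rows:
    - [0,0,0,0.05,0,0,0]
    - [0,0,0,0.04,0,0,0]
    - [0,0,0,0.03,0,0,0]
    - [0,0,0,0,0,0,0]

```text
clock: 36.95
position: [632.4, 277.7, 26.5]
ee_rot: [0.746, -0.666, -0.0, 0.0]
contact_force: [-1.1, -0.2, -2.1]
gripper_width: 66.7
```

servo_tool:
  rows:
    - [0,0,0,0.04,0,0,0]
    - [0,0,0,0.02,0,0,0]
    - [0,0,0,0,0,0,0]

```text
clock: 37.25
position: [632.4, 277.7, 26.5]
ee_rot: [0.746, -0.666, -0.0, -0.0]
contact_force: [-5.3, -1.5, 5.1]
gripper_width: 66.9
```

servo_tool:
  rows:
    - [0.9,0,0,0,0,0,0]
    - [1,0,0,0,0,0,0]
    - [1,0,0,0,0,0,0]
    - [1,0,0,0,0,0,0]
    - [1,0,0,0,0,0,0]
    - [1,0,0,-0.5,0,0,0]
    - [1,0,0,-1,0,0,0]
    - [1,0,0,-3,0,0,0]
    - [1,0,0,-4,0,0,0]
    - [1,0,0,-4,0,0,0]
    - [1,0,0,-4,0,0,0]
    - [1,0,0,-4,0,0,0]

```text
clock: 38.45
position: [632.3, 277.3, 233.3]
ee_rot: [0.746, -0.666, -0.0, -0.0]
contact_force: [0.5, 0.3, 1.0]
gripper_width: 85.4
```

servo_tool:
  rows:
    - [1,-2,0,0,0,0,0]
    - [1,-3,0,0,0,0,0]
    - [1,0,0,0,0,0,0]

```text
clock: 38.75
position: [626.2, 330.2, 230.8]
ee_rot: [0.747, -0.665, -0.001, -0.001]
contact_force: [-0.2, 0.6, -0.3]
gripper_width: 85.9
```

```bash
python3 - <<'E'
from h import *
w=grab('wrist','w10')['image']; t=grab('top','t10')['image']; s=grab('side','s10')['image']; plan([631,276,100])
f=lambda x:cv2.resize(x,(400,300),interpolation=cv2.INTER_AREA)
o=np.vstack([np.hstack([f(w),f(s)]),np.hstack([cv2.resize(t[120:320,240:530],(435,300)),np.zeros((300,365,3),np.uint8)])])
cv2.imwrite('pics/c10.png',o[:,:,::-1])
E
```

```text
pos [626.6 327.1 230.2] joints [ 0.71  0.53  0.22 -0.   -1.26 -0.6 ] w 85.0 F [ 0.4 -0.1  0.1] t 38.9
turn_z 0 tilt(tool xy deg) [ 0.08 -0.  ] shift cm [ 5.13  0.12 13.02]
```

View pics/c10.png

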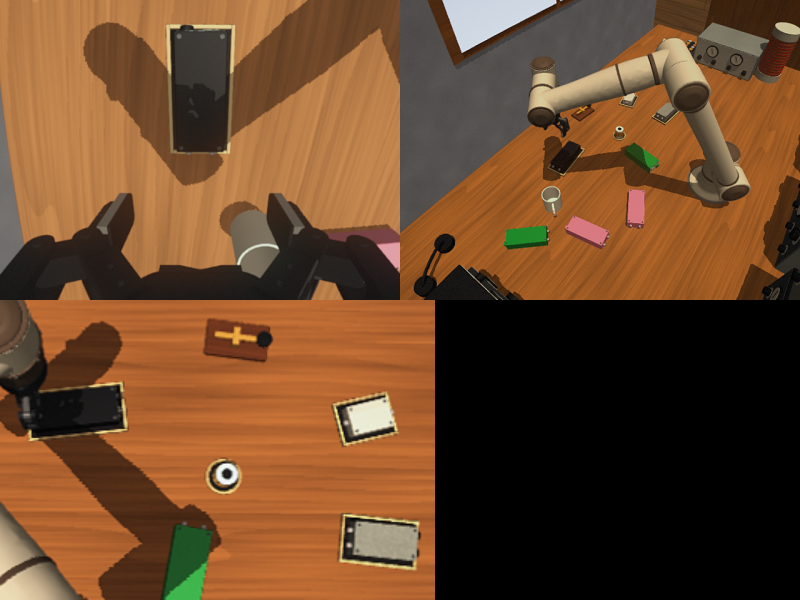

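```bash
python3 -c "
from h import *
print(job_done())"
```

```text
the job is handed in; nothing more can be done
None
```

I took the pile apart from the top down and set each piece in its own tray: coil, filter box, keyer, then power supply. I lowered each one until the wrist force showed contact before letting go. The job was handed in at about 39 s of the 125 s allowed; no verdict was reported.

| Piece | Distance from tray centre | How checked |
|---|---|---|
| Coil | within 3 mm | measured in the top camera image |
| Filter box | about 2 mm | measured in the wrist camera image |
| Keyer | about 3 mm | measured in the wrist camera image |
| Power supply | about 1 mm | worked out from the release pose; the picture only confirms by eye that it looks centred and flat |

- **Last pictures:** all four pieces look flat in their trays, and the gripper stands clear, open, about 230 mm up. The mug, the Morse key and the green and pink look-alikes seem to be where they were, but I judged that by eye and did not measure it.
- **Disagreement:** the first tray positions from the top camera and the later wrist views differed by 1 to 4 mm. For all but the keyer's tray in that range I aimed between the two; for the keyer's I also used an average.

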